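# Put up today's tea: card under the sprung clip, sample tube beside it

### The job

Set out the green tea on the display stand: first take the green card from the rack and slide it down the leaning board, letting the card's own lower edge push the sprung clip open (don't touch the clip with the gripper), until it is fully home on the ledge, centred on the board and let go. Then move the green sample tube from the caddy box upright into the hole in the stand beside the board, all the way down, and let go. Leave the yellow card, the mugs and the dish where they are, and don't let the tube topple.

Things in the scene. Friction and masses are not known exactly. Their poses are not given: they have to be found in the camera images.
- card: Green stiff card: panel 80 mm wide (its y), 5 mm thick (its x), 130 mm tall; along the top a green wooden grip strip 12 mm thick (6 mm each side of mid plane), from 104 to 130 mm up. Origin: middle of lower edge, mid thickness; z up the card; front and back alike. About 80 g. Starts upright in either of the two rack slots, lower 28 mm inside (about 1 mm play each side).
- card_other: Yellow card (yellow grip strip) of the same shape and axes, in the other rack slot. It stays there.
- rack: Fixed wooden rack block 70 (x) by 220 (y) by 40 mm high, origin at the centre of its underside. Two slots 8 mm wide in x and 85 mm long in y, 28 mm deep, centred 51 mm either side of the origin along y; the cards stand in them side by side, faces towards x.
- board: Pale fixed board, leaning 25 deg from vertical, top towards the robot. Origin on its front face at the middle of the brass ledge's top, 45 mm high; z up the face, x out of it, y along the ledge. Face 110 mm wide, flat to z 72 mm, bevelled back to 83 mm, nothing behind above that. Ledge juts 10 mm. Card home: back on the face, foot on the ledge, card origin at x 2.5, y 0, z 0 mm here.
- clip: Steel spring clip, 50 mm wide, before the board at y 0. Origin on its hinge, at x 14, z 4 mm in the board's frame. Its bar closes on the face at z 45 mm (1 mm gap when shut); above that its lip flares out to x 16, z 71 mm, so the mouth opens upward. A card pushed down the face meets the lip and lifts the clip (5 to 16 N on the tool); it then presses about 4 N on the card.
- tube: Green glass sample tube with a cork, 30 mm in diameter and 140 mm long, bevelled foot; cork from 108 to 140 mm up. Origin: centre of its foot, z up along the tube. About 80 g. Starts upright in the hole of the caddy box, 40 mm deep in it, so that 100 mm stands out.
- caddy: Fixed wooden caddy box 110 (x) by 120 (y) by 80 mm high, origin at the centre of its underside, with a pull-out tray front (shut, not needed). One hole, 37 mm in diameter and 40 mm deep, in the middle of its top.
- stand_hole (a point): Centre of the mouth of the empty tube hole in the display stand, 60 mm above the work surface; upright, 37 mm in diameter, 45 mm deep, in a block 65 by 60 mm. The board's nearest edge is 57 mm from its centre along y. Axes: z up, y along the board's ledge, x the level way the board faces.
- mug_a: White mug, 80 mm across, 90 mm high, handle along its y; origin at the centre of its underside. Leave alone.
- mug_b: White mug, the same. Leave alone.
- dish: Small round blue dish, 100 mm across, 25 mm high; origin at the centre of its underside. Leave alone.
Things that resemble listed ones, but are neither listed nor needed, are in the scene too. Several things have the shape of the card; the one meant has the colours described above.

How it is judged:
On the way, in this order (a step that is already met when the one before it is completed fails the run):
1. the green card is fully home under the clip, on the ledge, and let go (x of card in the frame of board between -0.003 and 0.008 m and y of card in the frame of board between -0.015 and 0.015 m and z of card in the frame of board between -0.005 and 0.007 m and angle between the z axis of card and the z axis of board, either way round below 0.1 rad and angle between the x axis of card and the x axis of board, either way round below 0.15 rad and contact force between clip and card above 0.5 N and contact force between the fingers and card below 0.1 N), for 0.2 s.
2. the tube stands in the stand's hole (horizontal distance between tube and stand_hole below 0.008 m and z of tube in the frame of stand_hole below -0.038 m and angle between tube's own z axis and vertical below 0.25 rad and contact force between the fingers and tube below 0.1 N), for 0.2 s.
At the end, for the whole second after the job is handed in: Green card flat on the board, clip pressing on it (over 0.5 N), lower edge within 7 mm of the ledge, centred within 15 mm, parallel within 6 degrees; tube in the stand's hole, foot at least 38 mm below the mouth and within 8 mm of its centre; both let go and at rest (all of step 1 and all of step 2 and linear speed of each of card, tube below 0.02 m/s); the robot touches nothing.
It fails at once if the gripper or arm presses on the clip (over 1 N) (contact force between any of the fingers, the arm and clip above 1 N).
It fails at once if the yellow card is moved more than 25 mm or tipped (distance of card_other from where it was at the start of the episode above 0.025 m or angle between card_other's own z axis and vertical above 0.35 rad).
It fails at once if a mug or the dish is moved more than 25 mm or tipped (distance of any of mug_a, mug_b, dish from where it was at the start of the episode above 0.025 m or angle between any of mug_a, mug_b, dish's own z axis and vertical above 0.35 rad).
It fails at once if the glass tube is tipped over (more than 60 degrees) (angle between tube's own z axis and vertical above 1.05 rad).
It also fails if it takes over 56 s, if anything falls off the work surface, if the arm or the gripper's body presses on something with over 40 N, if the wrist force passes 120 N, or if a joint passes its speed limit or range.

### The arm

A 6-joint arm with a two-finger parallel gripper is mounted at the origin on the work surface. World frame = base frame: x ahead of the robot, y to its left, z up, the work surface at z = 0. Lengths are in m, angles in rad, forces in N, time in s.
With the tool pointing down it reaches from about 0.225 to 0.875 m from the base axis. Payload 3.4 kg.
Tool frame: the origin (TCP) lies between the finger pads; the fingertips stand 11 mm ahead of it and the grasp point (between the pads) lies 8 mm behind it; z points along the fingers, y is the line along which they close (so a half turn about z gives the same grasp; the last joint's range is limited). The gripper opens to 85 mm and grips with 20 to 120 N. Pads are 22 mm wide; open, the fingers measure 114 mm over their backs; the gripper's body (76 mm by 85 mm) begins 54 mm behind the grasp point. The pads swing forward as they close: fully open they stand 13 mm farther back than shut.
Start: joints at [-1.255, 0.276, 1.505, -0, 1.361, -0.121], TCP at [0.243, -0.521, 0.242] pointing down, gripper open.
Joint ranges: [-2.89, 2.89], [-0.75, 2.08], [0.22, 2.7], [-1.18, 4.32], [0.11, 2.71], [-2.7, 2.7]. Speed limits (rad/s): [2.57, 2.57, 3.14, 3.14, 3.14, 3.14].

### API

Orientations are given as a unit quaternion [w, x, y, z].
In Python, from rig import sensors, eyes, manip gives the robot as it stands.
- The arm moves only by the tool drive_tool, never from a script. Its argument "deltas" is a list of rows, each an object with "linear": the shift along the world's x, y, z in mm, a list of three; "twist": the turn about the world's z in degrees; "claw": the opening, from 0 (shut) to 1 (fully open). In form: [{"linear": [tx, ty, tz], "twist": twist, "claw": claw}, ...]. A call has 1 to 12 rows; each row is the pose to reach, as a shift and turn from the pose commanded when the call began; what a row does not reach only later rows make up. A row lasts 1/12 s, in which the tool goes at most 41.7 mm and 7.16 degrees, less where a joint would pass 70% of its speed; a pose out of reach is approached as far as the arm can. A call with a gripper value outside its range is refused whole. The fingers move at their own pace and stop on an object; "squeeze" is the grip in N (left out, the last holds). Time passes only in rows, so rows that repeat a pose let the fingers close. It gives the time, the measured TCP pose, the force, the opening and the grip force at its end, in the units of the state.
- sensors.get_state(): the state, without advancing time (a new reading comes with each control period).
- eyes.get_image(name): name is "scene" or "top" or "wrist"; returns the picture (384x512x3 uint8, red, green, blue); there is no depth.
- eyes.camera_model(name): a dict with "intrinsics" (3x3 intrinsics, pixels), "R" (3x3) and "t" (3): a world point X has camera coordinates R X + t. Camera axes: x right, y down, z forward; pixel columns grow to the right and rows downward; lengths in m; the calibration is good to about 2 mm. A picture is of the moment at which its call begins: read the wrist's pose just before it. camera_model takes no time and is no camera call; for the wrist camera it gives the pose at the moment of the call.
- manip.sign_off(): hands the job in; it is judged then, once.
The state is a dict: "clock": time; "qpos": joint angles; "qd": joint speeds; "effort": joint torques, N m; "position": TCP position; "ee_rot": TCP orientation; "contact_force": force on the tool from outside, world axes, zero at the start; "moment": the same for the moment, N m; "width": finger opening in m; "gripper_force": force on a finger pad.
Only numpy, scipy, OpenCV 4.12 (cv2) and the standard library are available. Lean on these libraries where they do the work, as an engineer would, in place of code of your own. Each camera call takes 0.05 s, during which the arm holds its last target. There are 200 camera calls.

## Working session

There is one attempt and no reset: what is moved stays moved. The work goes in short steps, Python scripts to look and compute and a tool call to move; the robot and the scene stay as the last step left them, time stands still between calls to the robot, and variables do not carry over. Pictures are saved under pics/ and viewed, at most 10 in all, crops included, and the job is handed in when it is done.

Besides the shell and the picture viewer there is one more tool, called after "Call:" as name(argument=value, ...), one argument or row to a line, values as JSON. drive_tool: Moves the arm, as the interface text tells. Its arguments: {"type":"object","properties":{"deltas":{"type":"array","items":{"type":"object","properties":{"linear":{"type":"array","items":{"type":"number"}},"twist":{"type":"number"},"claw":{"type":"number"}}}},"squeeze":{"type":"number"}},"required":["deltas"]}

```bash
mkdir -p pics
cat > h.py <<'E'
import numpy as np, cv2
from rig import sensors, eyes, manip
def ray(cm,u,v):
    K=np.array(cm['intrinsics']);R=np.array(cm['R']);t=np.array(cm['t'])
    d=R.T@np.linalg.inv(K)@np.array([u,v,1.]);return -R.T@t,d
def onz(cm,u,v,z):
    c,d=ray(cm,u,v);return c+d*(z-c[2])/d[2]
def proj(cm,X):
    p=np.array(cm['R'])@np.array(X)+np.array(cm['t']);p=np.array(cm['intrinsics'])@p;return p[:2]/p[2]
def tri(c1,p1,c2,p2):
    a,d=ray(c1,*p1);b,e=ray(c2,*p2)
    s=np.linalg.lstsq(np.c_[d,-e],b-a,rcond=None)[0]
    P,Q=a+s[0]*d,b+s[1]*e;return (P+Q)/2,np.linalg.norm(P-Q)
def snap(n,f):
    im=eyes.get_image(n);cv2.imwrite(f'pics/{f}.png',im[:,:,::-1]);return im
E
python3 - <<'E'
from h import *
a=snap('scene','s0');b=snap('top','t0')
for n in('scene','top','wrist'):
    c=eyes.camera_model(n);print(n,-np.array(c['R']).T@c['t'],np.array(c['R'])[2])
E
```

```text
scene [ 1.03595213 -0.36241237  0.78975853] [-0.49612128  0.40643378 -0.76725176]
top [0.30287827 0.00984754 1.23449778] [ 0.2316043   0.00668037 -0.97278714]
wrist [ 0.31999483 -0.48554872  0.37310845] [-0.2948924  -0.13615164 -0.94578074]
```

View pics/s0.png

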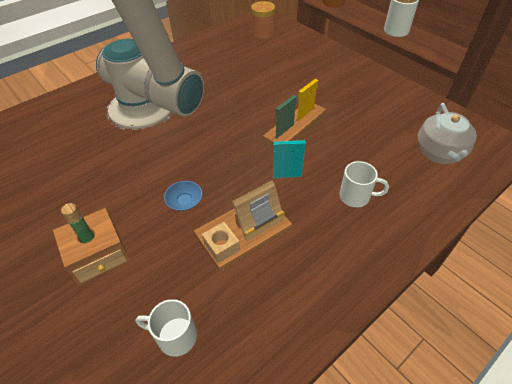

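View pics/t0.png

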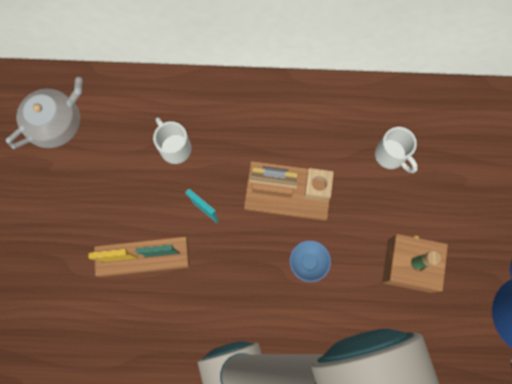

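The green-card candidates are the dark green card in the rack (scene 286,115; top 157,250) and a teal card standing free (scene 288,160; top 202,204). I choose the one in the rack. The tube is at scene 80,225, in the caddy. I'll check both in a close crop.

Run:
```python
import cv2,numpy as np
s=cv2.imread('pics/s0.png');t=cv2.imread('pics/t0.png')
def c(i,x,y,w,h,k): return cv2.resize(i[y:y+h,x:x+w],None,fx=k,fy=k,interpolation=cv2.INTER_CUBIC)
A=np.hstack([c(s,190,175,100,75,4),c(s,260,75,100,75,4)])
B=np.hstack([c(t,240,155,100,75,4),c(t,90,220,100,75,4)])
cv2.imwrite('pics/c1.png',np.vstack([A,B]))
```

```text
(no output)
```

View pics/c1.png

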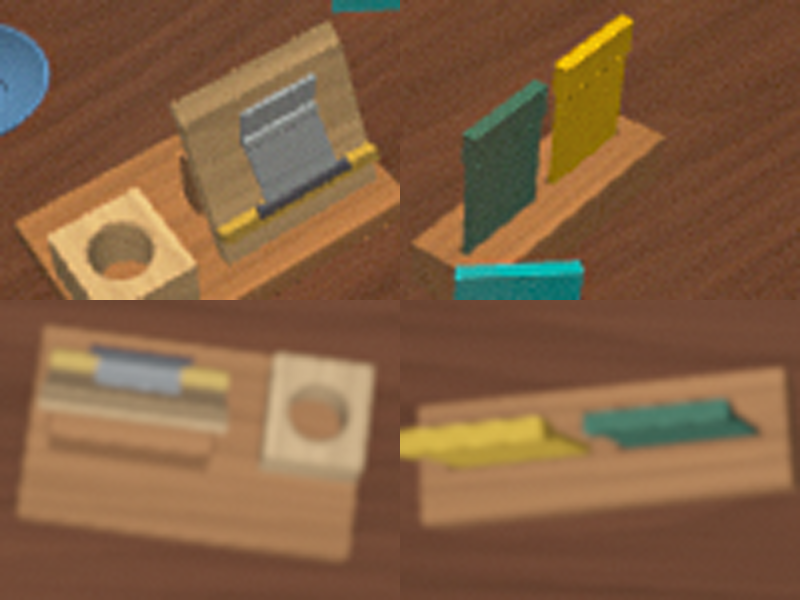

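The crops show the dark green card in the near rack slot with the yellow one beside it. The teal card is a loose decoy. The board faces +x and the stand hole is at crop 317,412. Next I turn the corners into positions.

Run:
```python
from h import *
S=eyes.camera_model('scene');T=eyes.camera_model('top')
f=lambda x,y,ox,oy:(ox+(x-1.5)/4,oy+(y-1.5)/4)
st=lambda x,y:f(x,y,190,175); sr=lambda x,y:f(x-400,y,260,75)
tt=lambda x,y:f(x,y-300,240,155); tr=lambda x,y:f(x-400,y-300,90,220)
P=lambda n,v:print(n,np.round(np.asarray(v)*1000,1))
r=[onz(T,*tr(*p),.04) for p in((420,408),(782,368),(795,490),(425,525))]
for q in r:P('rack',q)
P('rackc',np.mean(r,0));d=r[0]-r[1];print('sz',np.linalg.norm(d),np.linalg.norm(r[1]-r[2]),'yaw',np.degrees(np.arctan2(d[1],d[0]))-90)
P('hole top',onz(T,*tt(317,412),.06));P('hole sc',onz(S,*st(122,252),.06))
L=[onz(T,*tt(*p),.045) for p in((50,360),(228,382))]
for q in L:P('ledge top',q)
d=L[0]-L[1];print('yaw',np.degrees(np.arctan2(d[1],d[0]))-90)
L=[onz(S,*st(*p),.045) for p in((222,232),(375,150))]
for q in L:P('ledge sc',q)
d=L[1]-L[0];print('yaw',np.degrees(np.arctan2(d[1],d[0]))-90)
P('boardtop R',tri(S,st(175,104),T,tt(228,425))[0]);P('boardtop L',tri(S,st(332,26),T,tt(42,402))[0])
# card top corners
for n,a in(('grn near',(465,140)),('grn far',(545,85)),('yel near',(557,68)),('yel far',(632,18))):P(n,onz(S,*sr(*a),.142))
for n,a in(('g',(588,412)),('g',(728,402))):P(n,onz(T,*tr(*a),.142))
# tube cork top, in scene
P('cork sc',onz(S,68,207,.18));P('cork top',onz(T,433,258,.18))
for p in((398,236),(447,243),(442,291),(389,283)):P('cad',onz(T,*p,.08))
s=sensors.get_state();print(s['ee_rot'],s['width'])
```

```text
rack [441.3 410.   40. ]
rack [473.9 193.6  40. ]
rack [400.9 180.5  40. ]
rack [371.8 399.   40. ]
rackc [422.  295.8  40. ]
sz 0.21885351281521118 0.07418716629711768 yaw 8.584090916180358
hole top [ 616.6 -127.    60. ]
hole sc [ 616.5 -127.9   60. ]
ledge top [647.7  38.1  45. ]
ledge top [637.7 -73.2  45. ]
yaw -5.098377995082146
ledge sc [634.9 -70.6  45. ]
ledge sc [649.4  37.3  45. ]
yaw -7.67658678631777
boardtop R [591.3 -67.3 120.4]
boardtop L [602.3  41.  115.3]
grn near [435.  203.1 142. ]
grn far [426.6 285.8 142. ]
yel near [418.  305.8 142. ]
yel far [410.5 389.3 142. ]
g [430.8 283.  142. ]
g [439.3 206.3 142. ]
cork sc [ 425.  -356.8  180. ]
cork top [ 428.5 -356.8  180. ]
cad [ 488.9 -311.6   80. ]
cad [ 476.8 -425.8   80. ]
cad [ 365.7 -408.9   80. ]
cad [ 379.2 -288.1   80. ]
[-8.33743925e-04  9.76245874e-01  2.16664008e-01 -7.99517960e-05] 0.08541881084676078
```

Call:
drive_tool(
  deltas=[
    {"linear": [10, 40, 8], "twist": -2, "claw": 1},
    {"linear": [20, 80, 8], "twist": -4, "claw": 1},
    {"linear": [30, 120, 8], "twist": -6, "claw": 1},
    {"linear": [40, 160, 8], "twist": -8, "claw": 1},
    {"linear": [50, 200, 8], "twist": -10, "claw": 1},
    {"linear": [60, 240, 8], "twist": -12, "claw": 1},
    {"linear": [70, 280, 8], "twist": -14, "claw": 1},
    {"linear": [80, 320, 8], "twist": -16, "claw": 1},
    {"linear": [90, 360, 8], "twist": -18, "claw": 1},
    {"linear": [100, 400, 8], "twist": -18, "claw": 1},
    {"linear": [110, 440, 8], "twist": -18, "claw": 1},
    {"linear": [120, 480, 8], "twist": -18, "claw": 1},
  ],
)

```text
clock: 1.1
position: [0.3629, -0.039, 0.2503]
ee_rot: [0.0, 0.998, 0.061, 0.0]
contact_force: [0.8, 0.1, 0.1]
width: 0.0858
gripper_force: 0.0
```

Call:
drive_tool(
  deltas=[
    {"linear": [10, 40, 0], "twist": 0, "claw": 1},
    {"linear": [20, 80, 0], "twist": 0, "claw": 1},
    {"linear": [30, 120, 0], "twist": 0, "claw": 1},
    {"linear": [40, 160, 0], "twist": 0, "claw": 1},
    {"linear": [50, 200, 0], "twist": 0, "claw": 1},
    {"linear": [58, 240, 0], "twist": 0, "claw": 1},
    {"linear": [66, 280, 0], "twist": 0, "claw": 1},
    {"linear": [67, 286, 0], "twist": 0, "claw": 1},
    {"linear": [67, 286, 0], "twist": 0, "claw": 1},
  ],
)

```text
clock: 1.85
position: [0.4302, 0.2472, 0.2495]
ee_rot: [0.0, 0.998, 0.063, -0.001]
contact_force: [1.4, -0.2, -0.0]
width: 0.0853
gripper_force: 0.0
```

Run:
```python
from h import *
im=snap('wrist','w1');W=eyes.camera_model('wrist');s=sensors.get_state()
print(s['position'],s['ee_rot'],s['qpos'],s['clock'])
import json;json.dump({k:np.array(v).tolist() for k,v in W.items()},open('w1.json','w'))
```

```text
[0.42975041 0.24536136 0.24958216] [ 6.89927347e-04  9.98041900e-01  6.25388172e-02 -8.86878533e-04] [ 3.78620421e-01  1.51542539e-01  1.65276720e+00 -7.81038118e-04
  1.33939776e+00  1.82443729e+00] 1.9
```

View pics/w1.png

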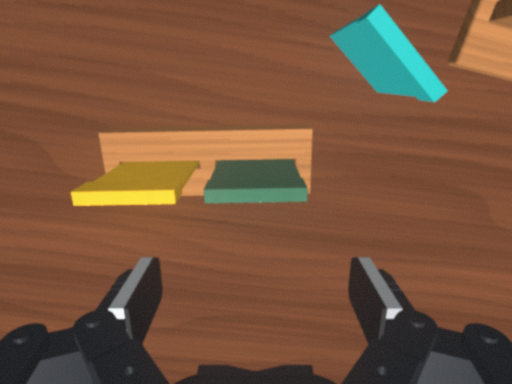

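The wrist view shows the green card's top face spanning about (205,191) to (307,189), with yellow to its left and the fingers at the bottom.

Run:
```python
from h import *
import json
W={k:np.array(v) for k,v in json.load(open('w1.json')).items()}
im=cv2.imread('pics/w1.png');hsv=cv2.cvtColor(im,cv2.COLOR_BGR2HSV)
for n,lo,hi in(('g',(75,80,20),(88,255,140)),('y',(22,150,80),(32,255,255))):
    m=cv2.inRange(hsv,lo,hi);m[:150]*=(1);m[250:]=0;m[:155]=0
    ys,xs=np.nonzero(m);print(n,len(xs),xs.min(),xs.max(),ys.min(),ys.max())
    # front-top edge of top face: brightness step; rear lower edge
    for x in (xs.min()+6,xs.max()-6):
        col=im[155:215,x].astype(int).sum(1);print(x,col.tolist()[25:55])
for n,a,b in(('g far',(205,192),(307,189)),('g near',(205,203),(306.5,202)),('y far',(75,194),(177,192)),('y near',(73,206),(175,204))):
    p,q=onz(W,*a,.142),onz(W,*b,.142);print(n,np.round(1e3*p,1),np.round(1e3*q,1),np.round(500*(p+q),1),np.linalg.norm(p-q),np.degrees(np.arctan2((p-q)[1],(p-q)[0]))-90)
```

```text
g 1 274 274 189 189
280 [221, 217, 208, 223, 219, 216, 225, 243, 301, 344, 346, 344, 357, 348, 343, 353, 351, 359, 355, 356, 352, 330, 297, 270, 263, 268, 272, 266, 270, 261]
268 [222, 218, 220, 222, 211, 215, 219, 233, 297, 334, 345, 349, 349, 353, 353, 350, 356, 350, 352, 364, 354, 349, 307, 277, 276, 271, 264, 267, 272, 266]
y 1618 71 190 163 205
77 [257, 259, 270, 269, 265, 254, 264, 273, 305, 324, 339, 419, 496, 533, 534, 537, 538, 538, 537, 537, 534, 535, 535, 535, 522, 447, 314, 249, 259, 268]
184 [319, 317, 309, 321, 340, 370, 404, 446, 460, 470, 473, 472, 462, 454, 445, 387, 317, 279, 277, 283, 280, 281, 276, 272, 285, 286, 293, 290, 294, 277]
g far [427.4 283.1 142. ] [439.4 205.9 142. ] [433.4 244.5 142. ] 0.07806970499416145 8.877649855189318
g near [418.4 282.4 142. ] [428.9 204.5 142. ] [423.6 243.4 142. ] 0.07864313401400222 7.69792247014955
y far [413.4 381.9 142. ] [424.7 304.3 142. ] [419.1 343.1 142. ] 0.07835507424280205 8.284564301280781
y near [403.2 383.9 142. ] [414.7 305.4 142. ] [408.9 344.7 142. ] 0.079356567044259 8.295691024403936
```

Call:
drive_tool(
  deltas=[
    {"linear": [-1, -1, -25], "twist": 1, "claw": 1},
    {"linear": [-1, -1, -55], "twist": 1, "claw": 1},
    {"linear": [-1, -1, -80], "twist": 1, "claw": 1},
    {"linear": [-1, -1, -86], "twist": 1, "claw": 1},
    {"linear": [-1, -1, -86], "twist": 1, "claw": 1},
    {"linear": [-1, -1, -86], "twist": 1, "claw": 1},
  ],
)

```text
clock: 2.4
position: [0.4297, 0.243, 0.1651]
ee_rot: [0.0, 0.998, 0.069, 0.0]
contact_force: [0.6, -1.1, 0.5]
width: 0.0854
gripper_force: 0.0
```

Run:
```python
from h import *
im=snap('wrist','w2');W=eyes.camera_model('wrist');s=sensors.get_state()
print(s['position'],s['ee_rot'],s['qpos'],s['clock'])
import json;json.dump({k:np.array(v).tolist() for k,v in W.items()},open('w2.json','w'))
```

```text
[0.43032342 0.24350782 0.16581933] [-2.36044814e-04  9.97588930e-01  6.93881781e-02  1.24607777e-03] [ 3.74337224e-01  2.12430097e-01  1.79560165e+00 -3.29120514e-04
  1.13104200e+00  1.80638522e+00] 2.45
```

View pics/w2.png

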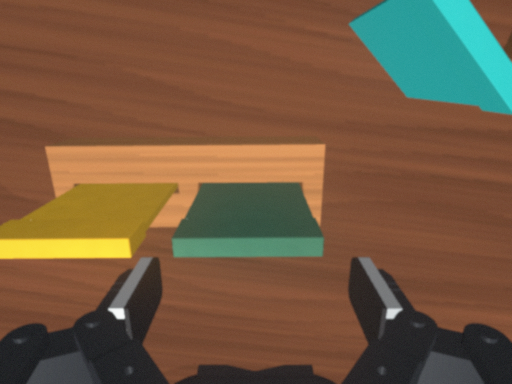

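The green strip's top corners are at (174,257), (322,256), (178,236) and (320,236), between fingertips at x 160 and 350.

Run:
```python
from h import *
import json
W={k:np.array(v) for k,v in json.load(open('w2.json')).items()}
for z in(.142,.147):
  c=[onz(W,*p,z) for p in((174,257.5),(322.5,256.5),(178,235.5),(320.5,235.5))]
  print(z,np.round(1e3*np.mean(c,0),1),[np.linalg.norm(c[i]-c[i+1]) for i in(0,2)],[np.degrees(np.arctan2(*(c[i]-c[i+1])[1::-1]))-90 for i in(0,2)], np.linalg.norm((c[0]+c[1]-c[2]-c[3])/2))
print(proj(W,[.4303,.2435,.142]),proj(W,[.4303,.2435,.1658-.02]),proj(W,[.4303,.2435,.18]))
R=W['R']; print('cam',-R.T@W['t'],R)
```

```text
0.142 [430.9 246.5 142. ] [np.float64(0.07929758726412962), np.float64(0.07431925954511345)] [np.float64(8.352938559476385), np.float64(7.9164274518418125)] 0.01271394973533052
0.147 [433.6 246.8 147. ] [np.float64(0.07674929780301715), np.float64(0.07193095250588825)] [np.float64(8.352938559476385), np.float64(7.9164274518417415)] 0.01230537710106187
[254.27502306 248.11369388] [254.26285351 251.66160701] [254.12488568 291.88478155]
cam [0.51390021 0.25481739 0.29758983] [[ 1.37770246e-01 -9.90464210e-01  8.51172092e-05]
 [-9.37545005e-01 -1.30381647e-01  3.22505797e-01]
 [-3.19419352e-01 -4.45115041e-02 -9.46567485e-01]]
```

Call:
drive_tool(
  deltas=[
    {"linear": [0, 2.7, 0], "twist": 0.3, "claw": 1},
    {"linear": [0, 2.7, -5], "twist": 0.3, "claw": 1},
    {"linear": [0, 2.7, -13], "twist": 0.3, "claw": 1},
    {"linear": [0, 2.7, -20], "twist": 0.3, "claw": 1},
    {"linear": [0, 2.7, -26], "twist": 0.3, "claw": 1},
    {"linear": [0, 2.7, -26], "twist": 0.3, "claw": 1},
  ],
)

```text
clock: 2.95
position: [0.4281, 0.2462, 0.1366]
ee_rot: [0.001, 0.997, 0.073, -0.002]
contact_force: [-0.4, -0.5, 0.1]
width: 0.0852
gripper_force: 0.0
```

Run:
```python
from h import *
im=snap('wrist','w3');s=sensors.get_state()
print(s['position'],s['contact_force'],s['moment'],s['clock'])
```

```text
[0.42846216 0.24640729 0.13723578] [-0.43290774  0.03132997  0.34359527] [0.051662   0.017184   0.00480888] 3.0
```

View pics/w3.png

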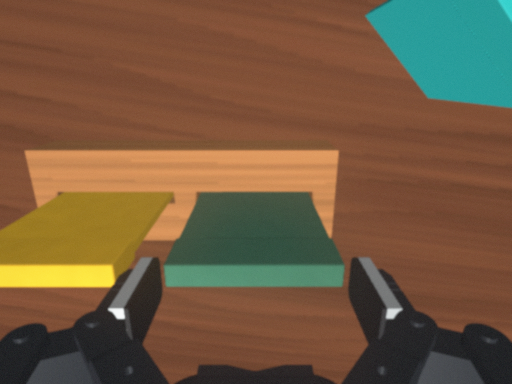

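The card is now centred between the fingers (165–344 against 160–350). I descend and grip.

Call:
drive_tool(
  deltas=[
    {"linear": [1, 0, -6], "twist": 0, "claw": 1},
    {"linear": [1, 0, -12], "twist": 0, "claw": 1},
    {"linear": [1, 0, -16], "twist": 0, "claw": 1},
    {"linear": [1, 0, -16], "twist": 0, "claw": 0.8},
    {"linear": [1, 0, -16], "twist": 0, "claw": 0.8},
    {"linear": [1, 0, -16], "twist": 0, "claw": 0.8},
    {"linear": [1, 0, -16], "twist": 0, "claw": 0.8},
  ],
  squeeze=40,
)

```text
clock: 3.58
position: [0.4302, 0.2466, 0.1223]
ee_rot: [0.0, 0.997, 0.073, -0.0]
contact_force: [0.2, 0.3, -0.4]
width: 0.079
gripper_force: 48.4
```

Call:
drive_tool(
  deltas=[
    {"linear": [0, 0, 15], "twist": 0, "claw": 0.8},
    {"linear": [0, 0, 40], "twist": 0, "claw": 0.8},
    {"linear": [0, 0, 75], "twist": 0, "claw": 0.8},
    {"linear": [0, 0, 110], "twist": 0, "claw": 0.8},
    {"linear": [5, -5, 140], "twist": 0, "claw": 0.8},
    {"linear": [25, -35, 145], "twist": -2, "claw": 0.8},
    {"linear": [45, -68, 145], "twist": -4, "claw": 0.8},
    {"linear": [67, -100, 145], "twist": -6, "claw": 0.8},
    {"linear": [89, -132, 145], "twist": -8, "claw": 0.8},
    {"linear": [111, -165, 145], "twist": -10, "claw": 0.8},
    {"linear": [133, -198, 145], "twist": -12, "claw": 0.8},
    {"linear": [155, -225, 145], "twist": -14, "claw": 0.8},
  ],
)

```text
clock: 4.58
position: [0.5859, 0.0191, 0.2675]
ee_rot: [0.0, 0.999, -0.051, 0.0]
contact_force: [-0.1, 0.5, 0.2]
width: 0.079
gripper_force: 48.9
```

Call:
drive_tool(
  deltas=[
    {"linear": [20, -20, 0], "twist": -0.7, "claw": 0.8},
    {"linear": [40, -37, 0], "twist": -0.7, "claw": 0.8},
    {"linear": [40, -37, 0], "twist": -0.7, "claw": 0.8},
    {"linear": [40, -37, 0], "twist": -0.7, "claw": 0.8},
  ],
)

```text
clock: 4.92
position: [0.6257, -0.0164, 0.2665]
ee_rot: [-0.0, 0.998, -0.057, -0.001]
contact_force: [-0.1, -0.0, -0.3]
width: 0.0788
gripper_force: 48.9
```

Run:
```python
from h import *
import json
im=snap('wrist','w4');W=eyes.camera_model('wrist');s=sensors.get_state()
sc=snap('scene','s4')
print(s['position'],s['ee_rot'],s['qpos'],s['width'],s['contact_force'],s['clock'])
json.dump({k:np.array(v).tolist() for k,v in W.items()},open('w4.json','w'))
k=cv2.resize(sc[80:275,185:315,::-1],None,fx=2.6,fy=2.6,interpolation=cv2.INTER_CUBIC)
o=np.zeros((507,800,3),np.uint8);o[:384,:450]=im[:,30:480,::-1];o[:k.shape[0],460:460+k.shape[1]]=k
cv2.imwrite('pics/v4.png',o);print(k.shape)
```

```text
[ 0.62489676 -0.01543206  0.26676274] [-2.86281090e-04  9.98430946e-01 -5.59895744e-02 -8.54859955e-04] [-1.36191073e-01  3.41441019e-01  1.34816471e+00  4.36786932e-04
  1.45373702e+00  1.54659164e+00] 0.07874781273597271 [-0.27708618  0.1261345  -0.74659104] 4.9667
(507, 338, 3)
```

View pics/v4.png

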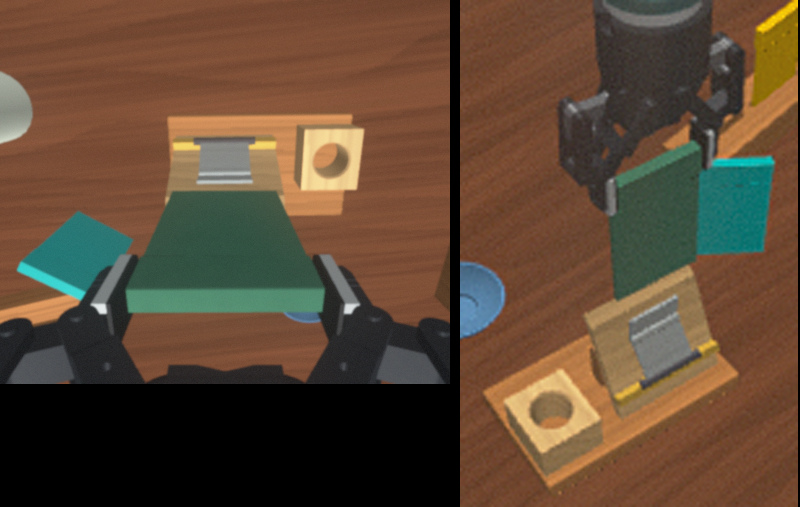

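The wrist view shows the card upright in the grip above the board. Ledge ends are at (203,146) and (305,144), the hole at (361,160), and the card's foot runs (202,191) to (308,192).

Run:
```python
from h import *
import json
W={k:np.array(v) for k,v in json.load(open('w4.json')).items()}
P=lambda n,v:print(n,np.round(np.asarray(v)*1000,1))
yaw=lambda p,q:np.degrees(np.arctan2((p-q)[1],(p-q)[0]))-90
a,b=onz(W,203.5,147,.045),onz(W,305,147,.045);P('ledge mid-bar',[a,b]);P('mid',(a+b)/2);print(np.linalg.norm(a-b),yaw(a,b))
a,b=onz(W,203.5,141,.045),onz(W,305.5,142,.045);P('top edge of bar',[a,b])
a,b=onz(W,203,151,.045),onz(W,305,150,.045);P('low edge of bar',[a,b])
P('hole',onz(W,361,160,.06))
c=[onz(W,u+30,v,.06) for u,v in((295,125),(362,127),(360,189.5),(297,190))];P('blk',np.mean(c,0));print([np.linalg.norm(c[i]-c[i-1]) for i in range(4)],yaw(c[3],c[2]),yaw(c[0],c[1]))
a,b=onz(W,202,191.5,.157),onz(W,308.5,192,.157);P('foot',[a,b]);P('footmid',(a+b)/2);print(np.linalg.norm(a-b),yaw(a,b))
S=eyes.camera_model('scene')
g=lambda x,y:(185+(x-460)/2.6,80+y/2.6)
a,b=onz(S,*g(618,298),.157),onz(S,*g(700,262),.157);P('foot sc',[a,b]);print(yaw(b,a),np.linalg.norm(a-b))
P('hole sc',onz(S,*g(551,411),.06))
P('ledge outer sc',[onz(S,*g(*p),.045) for p in((620,402),(718,350))])
```

```text
ledge mid-bar [[645.5  38.1  45. ]
 [633.1 -71.   45. ]]
mid [639.3 -16.4  45. ]
0.1097522421367813 -6.4569808461949805
top edge of bar [[651.9  37.   45. ]
 [638.5 -71.9  45. ]]
low edge of bar [[641.2  39.3  45. ]
 [629.8 -70.8  45. ]]
hole [ 616.  -126.5   60. ]
blk [ 617.5 -123.9   60. ]
[np.float64(0.06987198329244677), np.float64(0.0681721725010921), np.float64(0.0672984124878171), np.float64(0.06807748452942569)] -5.975315204488524 -8.14462450616331
foot [[631.5  24.9 157. ]
 [621.8 -56.9 157. ]]
footmid [626.7 -16.  157. ]
0.08232044288990607 -6.74016791842574
foot sc [[620.6 -52.  157. ]
 [635.6  25.6 157. ]]
-10.895859176024885 0.07910202112023414
hole sc [ 617.3 -128.9   60. ]
ledge outer sc [[641.3 -71.6  45. ]
 [656.3  33.8  45. ]]
```

Call:
drive_tool(
  deltas=[
    {"linear": [-10, 1.4, -15], "twist": 0, "claw": 0.8},
    {"linear": [-10, 1.4, -30], "twist": 0, "claw": 0.8},
    {"linear": [-10, 1.4, -42], "twist": 0, "claw": 0.8},
    {"linear": [-10, 1.4, -50], "twist": 0, "claw": 0.8},
    {"linear": [-10, 1.4, -50], "twist": 0, "claw": 0.8},
  ],
)

```text
clock: 5.43
position: [0.6134, -0.0127, 0.2158]
ee_rot: [-0.0, 0.998, -0.055, -0.002]
contact_force: [0.3, -0.4, -0.1]
width: 0.0789
gripper_force: 48.9
```

Call:
drive_tool(
  deltas=[
    {"linear": [-5, 0.5, -0.5], "twist": 0, "claw": 0.8},
    {"linear": [-12, 1.3, -1], "twist": 0, "claw": 0.8},
    {"linear": [-20, 2.2, -2], "twist": 0, "claw": 0.8},
    {"linear": [-28, 3.1, -3.5], "twist": 0, "claw": 0.8},
    {"linear": [-35.5, 4, -5.4], "twist": 0, "claw": 0.8},
    {"linear": [-43, 4.8, -8], "twist": 0, "claw": 0.8},
    {"linear": [-50.3, 5.6, -10.8], "twist": 0, "claw": 0.8},
    {"linear": [-54, 6, -12.5], "twist": 0, "claw": 0.8},
    {"linear": [-54, 6, -12.5], "twist": 0, "claw": 0.8},
  ],
)

```text
clock: 6.18
position: [0.5599, -0.0079, 0.2046]
ee_rot: [0.0, 0.998, -0.056, -0.001]
contact_force: [2.4, -0.3, 2.9]
width: 0.0792
gripper_force: 50.3
```

Run:
```python
from h import *
import json
im=snap('wrist','w5');W=eyes.camera_model('wrist');s=sensors.get_state()
sc=snap('scene','s5')
print(s['position'],s['ee_rot'],s['width'],s['contact_force'],s['moment'],s['clock'])
json.dump({k:np.array(v).tolist() for k,v in W.items()},open('w5.json','w'))
k=cv2.resize(sc[110:260,190:300,::-1],None,fx=3,fy=3,interpolation=cv2.INTER_CUBIC)
o=np.zeros((450,800,3),np.uint8);o[:384,:450]=im[:,30:480,::-1];o[:k.shape[0],460:460+k.shape[1]]=k
cv2.imwrite('pics/v5.png',o)
```

```text
[ 0.56042074 -0.00801211  0.20468405] [ 1.47825512e-04  9.98450398e-01 -5.56468157e-02 -4.61181377e-04] 0.07922621331814027 [ 2.21959556 -0.26063234  2.79379408] [-0.02094199 -0.6111545   0.07439048] 6.2333
```

View pics/v5.png

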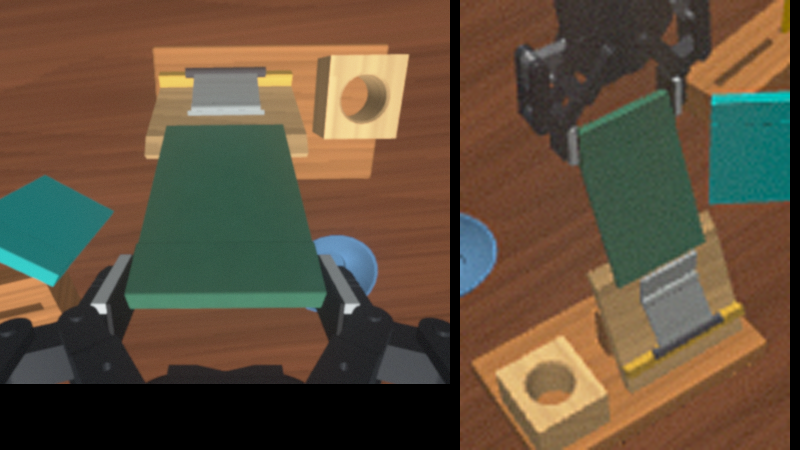

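The card now lies at the board's slope, centred (foot centre col 226, board centre 225.5), with its foot just above the lip. I slide it down along the face.

Call:
drive_tool(
  deltas=[
    {"linear": [2, -0.2, -4.5], "twist": 0, "claw": 0.8},
    {"linear": [4, -0.4, -9], "twist": 0, "claw": 0.8},
    {"linear": [6, -0.7, -13.5], "twist": 0, "claw": 0.8},
    {"linear": [8, -0.9, -18], "twist": 0, "claw": 0.8},
    {"linear": [10, -1.1, -22], "twist": 0, "claw": 0.8},
    {"linear": [10, -1.1, -22], "twist": 0, "claw": 0.8},
  ],
  squeeze=50,
)

```text
clock: 6.78
position: [0.5711, -0.0091, 0.182]
ee_rot: [0.0, 0.998, -0.056, -0.001]
contact_force: [1.6, 0.1, 3.3]
width: 0.0786
gripper_force: 62.7
```

Call:
drive_tool(
  deltas=[
    {"linear": [2, -0.2, -4.5], "twist": 0, "claw": 0.8},
    {"linear": [4, -0.4, -9], "twist": 0, "claw": 0.8},
    {"linear": [6, -0.7, -13.5], "twist": 0, "claw": 0.8},
    {"linear": [8, -0.9, -18], "twist": 0, "claw": 0.8},
    {"linear": [8, -0.9, -18], "twist": 0, "claw": 0.8},
  ],
)

```text
clock: 7.2
position: [0.5791, -0.01, 0.1637]
ee_rot: [0.0, 0.998, -0.056, -0.001]
contact_force: [1.9, -0.6, 1.7]
width: 0.0788
gripper_force: 62.5
```

Run:
```python
from h import *
im=snap('wrist','w6');s=sensors.get_state()
sc=snap('scene','s6')
print(s['position'],s['contact_force'],s['moment'],s['clock'])
k=cv2.resize(sc[110:260,190:300,::-1],None,fx=3,fy=3,interpolation=cv2.INTER_CUBIC)
o=np.zeros((450,800,3),np.uint8);o[:384,:450]=im[:,30:480,::-1];o[:k.shape[0],460:460+k.shape[1]]=k
cv2.imwrite('pics/v6.png',o)
```

```text
[ 0.57926165 -0.00997415  0.16380953] [ 2.4485181  -0.18494891  0.67174071] [-0.03304311 -0.58392093  0.08049998] 7.25
```

View pics/v6.png

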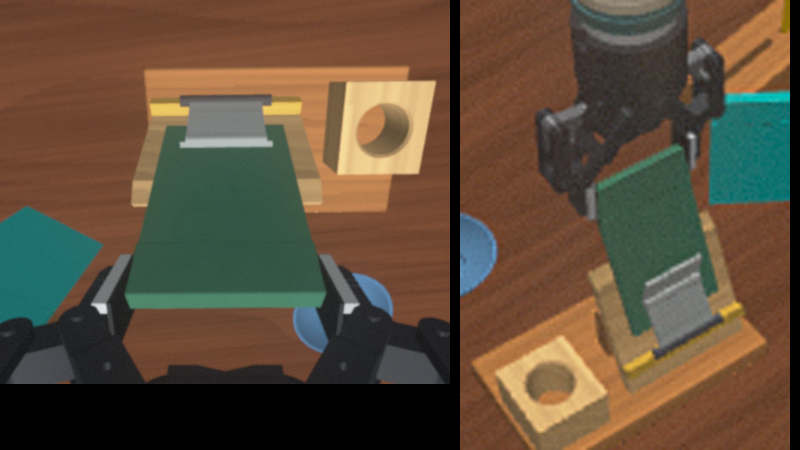

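The foot is under the clip and the clip is lifting. About 20 mm of travel remains.

Call:
drive_tool(
  deltas=[
    {"linear": [2, -0.2, -4.5], "twist": 0, "claw": 0.8},
    {"linear": [4, -0.4, -9], "twist": 0, "claw": 0.8},
    {"linear": [6, -0.7, -13.5], "twist": 0, "claw": 0.8},
    {"linear": [7.2, -0.8, -16], "twist": 0, "claw": 0.8},
    {"linear": [7.2, -0.8, -16], "twist": 0, "claw": 0.8},
  ],
)

```text
clock: 7.72
position: [0.5862, -0.0107, 0.1483]
ee_rot: [0.0, 0.998, -0.056, -0.001]
contact_force: [1.7, -0.2, 3.1]
width: 0.0786
gripper_force: 62.5
```

Call:
drive_tool(
  deltas=[
    {"linear": [0.9, -0.1, -2], "twist": 0, "claw": 0.8},
    {"linear": [1.3, -0.1, -3], "twist": 0, "claw": 0.8},
    {"linear": [1.3, -0.1, -3], "twist": 0, "claw": 0.8},
  ],
)

```text
clock: 7.97
position: [0.5874, -0.0108, 0.1457]
ee_rot: [0.0, 0.998, -0.056, -0.001]
contact_force: [0.5, -0.1, 4.8]
width: 0.079
gripper_force: 62.8
```

Call:
drive_tool(
  deltas=[
    {"linear": [0.4, 0, -1], "twist": 0, "claw": 0.8},
    {"linear": [0.8, -0.1, -2], "twist": 0, "claw": 0.8},
    {"linear": [0.8, -0.1, -2], "twist": 0, "claw": 0.8},
  ],
)

```text
clock: 8.22
position: [0.5879, -0.0109, 0.1446]
ee_rot: [0.0, 0.998, -0.056, -0.001]
contact_force: [-2.4, 0.5, 8.3]
width: 0.0783
gripper_force: 63.2
```

The reaction is now along the ledge normal (−2.4, 8.3 N), so the card is home. I release and look.

Call:
drive_tool(
  deltas=[
    {"linear": [0, 0, 0], "twist": 0, "claw": 1},
    {"linear": [0, 0, 0], "twist": 0, "claw": 1},
    {"linear": [0, 0, 0], "twist": 0, "claw": 1},
    {"linear": [0, 0, 0], "twist": 0, "claw": 1},
    {"linear": [0, 0, 8], "twist": 0, "claw": 1},
    {"linear": [0, 0, 25], "twist": 0, "claw": 1},
    {"linear": [0, 0, 55], "twist": 0, "claw": 1},
    {"linear": [0, 0, 90], "twist": 0, "claw": 1},
    {"linear": [0, 0, 100], "twist": 0, "claw": 1},
    {"linear": [0, 0, 100], "twist": 0, "claw": 1},
  ],
)

```text
clock: 9.05
position: [0.5906, -0.0112, 0.2481]
ee_rot: [0.0, 0.998, -0.056, 0.004]
contact_force: [0.4, 0.6, -0.2]
width: 0.0854
gripper_force: 0.0
```

Run:
```python
from h import *
im=snap('wrist','w7');s=sensors.get_state()
sc=snap('scene','s7')
print(s['position'],s['contact_force'],s['qpos'],s['clock'])
k=cv2.resize(sc[110:260,190:300,::-1],None,fx=3,fy=3,interpolation=cv2.INTER_CUBIC)
o=np.zeros((450,800,3),np.uint8);o[:384,:450]=im[:,30:480,::-1];o[:k.shape[0],460:460+k.shape[1]]=k
cv2.imwrite('pics/v7.png',o)
```

```text
[ 0.58923495 -0.01104412  0.24545766] [-0.60504685 -0.46651388  0.8133468 ] [-1.36688003e-01  2.94044683e-01  1.47092213e+00 -1.45189936e-04
  1.37320773e+00  1.54530745e+00] 9.1
```

View pics/v7.png

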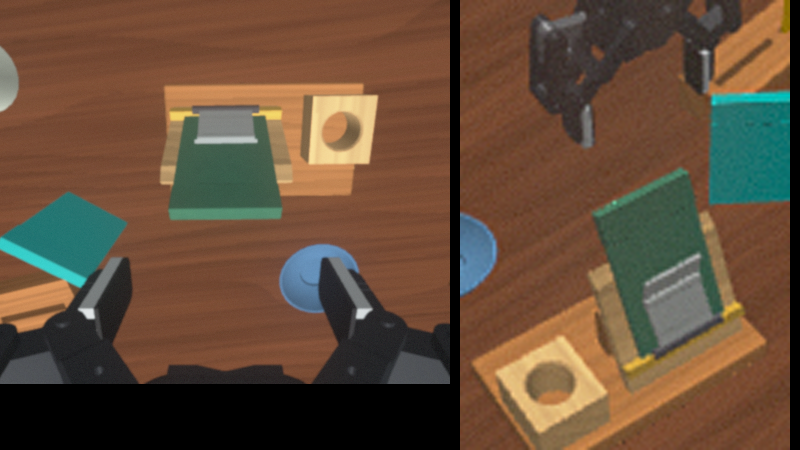

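The card sits under the clip, let go, with its foot by the brass ledge (scene crop 640,355). I check its height against the ledge numerically.

Run:
```python
from h import *
S=eyes.camera_model('scene');W=eyes.camera_model('wrist')
a=np.radians(-6.4);ex=np.array([np.cos(a),np.sin(a),0]);ey=np.array([-np.sin(a),np.cos(a),0]);t=np.radians(25)
X=ex*np.cos(t)+np.array([0,0,np.sin(t)]);Z=-ex*np.sin(t)+np.array([0,0,np.cos(t)]);O=np.array([.636,-.0165,.045])
gs=lambda p:(460+(p[0]-190)*3,(p[1]-110)*3)
for d in(0,.007):
  for n,x,y,z in(('topfrontR',8.5,-40,130),('topfrontL',8.5,40,130),('footfrontR',5,-40,0),('footfrontL',5,40,0)):
    p=O+X*x/1e3+ey*y/1e3+Z*(z/1e3+d);print(d,n,np.round(gs(proj(S,p))),np.round(proj(W,p)-[30,0]))
for n,y in(('ledgeR',-55),('ledgeL',55)):
    p=O+ey*y/1e3+X*.01;print(n,np.round(gs(proj(S,p))),np.round(proj(W,p)-[30,0]))
```

```text
0 topfrontR [597. 216.] [284. 209.]
0 topfrontL [687. 170.] [166. 209.]
0 footfrontR [640. 358.] [266. 113.]
0 footfrontL [723. 311.] [184. 113.]
0.007 topfrontR [594. 207.] [285. 216.]
0.007 topfrontL [685. 162.] [165. 216.]
0.007 footfrontR [638. 350.] [267. 117.]
0.007 footfrontL [721. 304.] [183. 117.]
ledgeR [627. 369.] [282. 109.]
ledgeL [742. 305.] [168. 109.]
```

Run:
```python
from h import *
W=eyes.camera_model('wrist');w=cv2.imread('pics/w7.png').astype(int)
for c in(220,291,292): print(c,[tuple(v) for v in w[106:122,c].tolist()])
s=cv2.imread('pics/s7.png').astype(int)
# scene: sample along the card direction down at y=-34 : predicted foot to ledge
a=np.radians(-6.4);ex=np.array([np.cos(a),np.sin(a),0]);ey=np.array([-np.sin(a),np.cos(a),0]);t=np.radians(25)
X=ex*np.cos(t)+np.array([0,0,np.sin(t)]);Z=-ex*np.sin(t)+np.array([0,0,np.cos(t)]);O=np.array([.636,-.0165,.045])
S=eyes.camera_model('scene')
for cm,im in((S,s),(W,w)):
  for y in(-34,34):
    print([(z,tuple(np.round(cv2.remap(im.astype(np.float32),*[np.float32([[q]]) for q in proj(cm,O+X*.005+ey*y/1e3+Z*z/1e3)],cv2.INTER_LINEAR)[0,0]).astype(int).tolist())) for z in range(-8,14,2)])
```

```text
220 [(83, 129, 175), (78, 124, 157), (66, 118, 146), (65, 118, 147), (70, 131, 161), (87, 167, 206), (100, 196, 233), (103, 205, 238), (102, 204, 237), (97, 181, 214), (89, 140, 149), (79, 106, 92), (77, 96, 75), (77, 97, 75), (75, 96, 73), (75, 95, 73)]
291 [(78, 126, 167), (67, 123, 155), (67, 122, 153), (68, 130, 161), (80, 158, 197), (96, 191, 229), (104, 207, 240), (103, 207, 240), (103, 194, 227), (90, 153, 174), (78, 110, 105), (79, 98, 82), (80, 98, 79), (76, 96, 76), (79, 97, 79), (78, 98, 80)]
292 [(78, 127, 167), (70, 124, 157), (64, 123, 152), (66, 129, 160), (79, 158, 196), (93, 189, 228), (101, 206, 239), (106, 211, 240), (102, 195, 229), (89, 155, 174), (80, 112, 105), (77, 98, 79), (75, 96, 76), (77, 97, 78), (75, 94, 76), (75, 97, 76)]
[(-8, (41, 111, 140)), (-6, (43, 120, 153)), (-4, (55, 146, 187)), (-2, (67, 156, 191)), (0, (75, 138, 152)), (2, (71, 105, 91)), (4, (69, 88, 60)), (6, (69, 86, 55)), (8, (74, 90, 60)), (10, (72, 89, 60)), (12, (68, 86, 59))]
[(-8, (52, 94, 114)), (-6, (59, 69, 77)), (-4, (62, 58, 59)), (-2, (78, 75, 77)), (0, (91, 93, 93)), (2, (90, 93, 85)), (4, (76, 87, 62)), (6, (69, 86, 51)), (8, (72, 88, 52)), (10, (69, 87, 51)), (12, (68, 86, 52))]
[(-8, (84, 127, 152)), (-6, (93, 153, 186)), (-4, (99, 181, 218)), (-2, (103, 199, 233)), (0, (103, 201, 233)), (2, (96, 174, 201)), (4, (83, 129, 134)), (6, (79, 102, 87)), (8, (79, 98, 79)), (10, (77, 97, 77)), (12, (79, 97, 79))]
[(-8, (72, 120, 144)), (-6, (78, 138, 168)), (-4, (91, 173, 210)), (-2, (101, 198, 234)), (0, (103, 205, 238)), (2, (100, 192, 226)), (4, (92, 157, 176)), (6, (81, 116, 111)), (8, (77, 98, 80)), (10, (77, 97, 76)), (12, (76, 95, 73))]
```

The scene view puts the foot edge within about 1 mm of the ledge, and about 5 mm of brass shows in front of it in the wrist view. The card is home, so on to the tube.

Call:
drive_tool(
  deltas=[
    {"linear": [-10, -20, 20], "twist": 0, "claw": 1},
    {"linear": [-26, -56, 25], "twist": 0, "claw": 1},
    {"linear": [-42, -92, 25], "twist": 0, "claw": 1},
    {"linear": [-59, -128, 25], "twist": 0, "claw": 1},
    {"linear": [-76, -164, 25], "twist": 0, "claw": 1},
    {"linear": [-93, -200, 25], "twist": 0, "claw": 1},
    {"linear": [-110, -236, 25], "twist": 0, "claw": 1},
    {"linear": [-126, -272, 25], "twist": 0, "claw": 1},
    {"linear": [-142, -308, 25], "twist": 0, "claw": 1},
    {"linear": [-158, -340, 25], "twist": 0, "claw": 1},
    {"linear": [-161, -346, 25], "twist": 0, "claw": 1},
    {"linear": [-161, -346, 25], "twist": 0, "claw": 1},
  ],
)

```text
clock: 10.15
position: [0.4256, -0.3584, 0.2663]
ee_rot: [-0.001, 0.998, -0.058, -0.002]
contact_force: [-0.2, -0.7, 0.1]
width: 0.0855
gripper_force: 0.0
```

Run:
```python
from h import *
import json
im=snap('wrist','w8');W=eyes.camera_model('wrist');s=sensors.get_state()
print(s['position'],s['qpos'],s['ee_rot'],s['clock'])
h=cv2.cvtColor(im,cv2.COLOR_RGB2HSV)
json.dump({k:np.array(v).tolist() for k,v in W.items()},open('w8.json','w'))
print('pred',proj(W,[.4275,-.358,.18]),proj(W,[.4275,-.358,.08]))
```

```text
[ 0.42656124 -0.35671267  0.26672537] [-8.22081237e-01  2.36867188e-01  1.49880415e+00  7.73275763e-04
  1.41035175e+00  8.62211403e-01] [-0.0018098   0.99838418 -0.05678007 -0.00133319] 10.2
pred [256.76571918 203.24500001] [256.54074332 167.05796481]
```

View pics/w8.png

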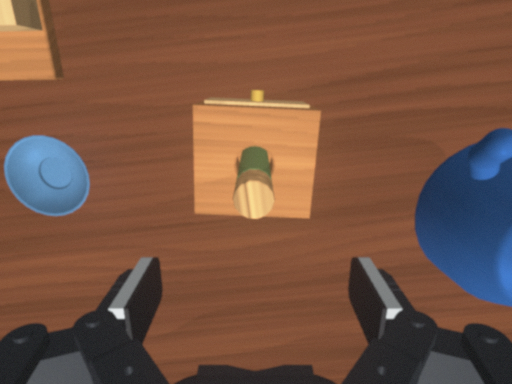

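The cork top is centred at about (254,201), within 3 px of the prediction, so the tube is at about (428.5,-357). The caddy is clear for the fingers. That was picture 11, one over the allowed ten, so I'll use numbers only from here. I descend, grip and lift.

Call:
drive_tool(
  deltas=[
    {"linear": [2, 0, -25], "twist": 0, "claw": 0.7},
    {"linear": [2, 0, -55], "twist": 0, "claw": 0.7},
    {"linear": [2, 0, -85], "twist": 0, "claw": 0.7},
    {"linear": [2, 0, -105], "twist": 0, "claw": 0.7},
    {"linear": [2, 0, -110], "twist": 0, "claw": 0.7},
    {"linear": [2, 0, -110], "twist": 0, "claw": 0.2},
    {"linear": [2, 0, -110], "twist": 0, "claw": 0.2},
    {"linear": [2, 0, -110], "twist": 0, "claw": 0.2},
    {"linear": [2, 0, -110], "twist": 0, "claw": 0.2},
    {"linear": [2, 0, -110], "twist": 0, "claw": 0.2},
    {"linear": [2, 0, -110], "twist": 0, "claw": 0.2},
  ],
  squeeze=40,
)

```text
clock: 11.12
position: [0.4302, -0.3574, 0.1602]
ee_rot: [0.001, 0.998, -0.056, 0.001]
contact_force: [-0.5, 0.9, 3.9]
width: 0.0288
gripper_force: 39.9
```

Call:
drive_tool(
  deltas=[
    {"linear": [0, 0, 15], "twist": 0, "claw": 0.2},
    {"linear": [0, 0, 40], "twist": 0, "claw": 0.2},
    {"linear": [0, 0, 70], "twist": 0, "claw": 0.2},
    {"linear": [10, 12, 80], "twist": 0, "claw": 0.2},
    {"linear": [30, 37, 80], "twist": 0, "claw": 0.2},
    {"linear": [55, 67, 80], "twist": 0, "claw": 0.2},
    {"linear": [80, 98, 80], "twist": 0, "claw": 0.2},
    {"linear": [105, 129, 80], "twist": 0, "claw": 0.2},
    {"linear": [130, 160, 80], "twist": 0, "claw": 0.2},
    {"linear": [155, 190, 80], "twist": 0, "claw": 0.2},
    {"linear": [175, 215, 80], "twist": 0, "claw": 0.2},
    {"linear": [187, 230, 80], "twist": 0, "claw": 0.2},
  ],
)

```text
clock: 12.12
position: [0.6185, -0.1237, 0.2389]
ee_rot: [-0.001, 0.999, -0.054, 0.001]
contact_force: [-0.1, -1.1, -1.4]
width: 0.0288
gripper_force: 39.8
```

Call:
drive_tool(
  deltas=[
    {"linear": [0, 0, -15], "twist": 0, "claw": 0.2},
    {"linear": [0, 0, -35], "twist": 0, "claw": 0.2},
    {"linear": [0, 0, -40], "twist": 0, "claw": 0.2},
    {"linear": [0, 0, -40], "twist": 0, "claw": 0.2},
    {"linear": [0, 0, -40], "twist": 0, "claw": 0.2},
  ],
)

```text
clock: 12.53
position: [0.6165, -0.1273, 0.1991]
ee_rot: [0.0, 0.998, -0.056, -0.0]
contact_force: [0.2, -0.0, -0.7]
width: 0.0292
gripper_force: 39.9
```

Run:
```python
from h import *
w=snap('wrist','w9');W=eyes.camera_model('wrist');s=sensors.get_state();sc=snap('scene','s9');tp=snap('top','t9')
S=eyes.camera_model('scene');T=eyes.camera_model('top')
p=s['position'];print(p,s['width'],s['contact_force'],s['clock'])
foot=[p[0],p[1],p[2]-.120]
for n,im,cm in(('wrist',w,W),('scene',sc,S),('top',tp,T)):
    h=cv2.cvtColor(im,cv2.COLOR_RGB2HSV);m=cv2.inRange(h,(40,80,15),(85,255,140))
    k,l,st,c=cv2.connectedComponentsWithStats(m)
    print(n,'axis foot/top proj',proj(cm,foot).round(1),proj(cm,[p[0],p[1],p[2]-.02]).round(1),'hole',proj(cm,[.6165,-.1273,.06]).round(1))
    for i in range(1,k):
        if st[i,4]>60:print('  ',st[i],c[i].round(1))
```

```text
[ 0.61691848 -0.12750521  0.19976195] 0.029161218458395775 [ 0.4496679   0.30987572 -0.79600969] 12.5833
wrist axis foot/top proj [254.7 190.2] [254.7 251.7] hole [254.5 183.4]
   [ 62 167  25  36 286] [ 75.  186.3]
   [ 229  183   54   68 1523] [260.8 217.2]
   [    0   206   154   103 10451] [ 84.4 258.9]
scene axis foot/top proj [219.6 232.8] [215.3 205.3] hole [220.3 237.5]
   [236 166  41  51 512] [257.1 189.7]
   [209 205  16  32 347] [216.9 220.9]
top axis foot/top proj [320.1 180.4] [325.6 168.8] hole [319.  182.7]
   [256 173  30  12 199] [270.  179.2]
```

Run:
```python
from h import *
for f,x0,x1,y0,y1 in(('w9',205,310,160,262),('s9',200,235,196,245)):
    im=cv2.imread(f'pics/{f}.png');b,g,r=[im[:,:,i].astype(int) for i in range(3)]
    m=(g>r+8)
    print(f)
    for y in range(y0,y1,4 if f=='w9' else 3):
        x=np.nonzero(m[y,x0:x1])[0]
        if len(x):print(y,x.min()+x0,x.max()+x0,(x.min()+x.max())/2+x0,len(x))
```

```text
w9
180 255 262 258.5 4
184 255 269 262.0 14
188 251 271 261.0 21
192 246 272 259.0 26
196 246 272 259.0 26
200 242 273 257.5 28
204 242 274 258.0 33
208 241 275 258.0 35
212 237 275 256.0 36
216 237 276 256.5 39
220 242 277 259.5 36
224 238 277 257.5 40
228 238 278 258.0 40
232 238 278 258.0 41
236 236 279 257.5 44
240 234 280 257.0 17
244 231 281 256.0 8
248 228 282 255.0 6
s9
205 220 221 220.5 2
208 211 221 216.0 11
211 209 222 215.5 14
214 209 222 215.5 14
217 210 222 216.0 13
220 211 223 217.0 13
223 211 223 217.0 13
226 212 223 217.5 12
229 212 224 218.0 13
232 213 224 218.5 12
235 214 222 218.0 9
```

Call:
drive_tool(
  deltas=[
    {"linear": [1, 1, 0], "twist": 0, "claw": 0.2},
    {"linear": [1, 1, -8], "twist": 0, "claw": 0.2},
    {"linear": [1, 1, -16], "twist": 0, "claw": 0.2},
    {"linear": [1, 1, -24], "twist": 0, "claw": 0.2},
    {"linear": [1, 1, -30], "twist": 0, "claw": 0.2},
    {"linear": [1, 1, -35], "twist": 0, "claw": 0.2},
    {"linear": [1, 1, -35], "twist": 0, "claw": 0.2},
  ],
)

```text
clock: 13.27
position: [0.6166, -0.1256, 0.1619]
ee_rot: [-0.0, 0.998, -0.056, -0.002]
contact_force: [0.3, 0.8, -0.9]
width: 0.0288
gripper_force: 39.9
```

Call:
drive_tool(
  deltas=[
    {"linear": [0, 0, -7], "twist": 0, "claw": 0.2},
    {"linear": [0, 0, -14], "twist": 0, "claw": 0.2},
    {"linear": [0, 0, -21], "twist": 0, "claw": 0.2},
    {"linear": [0, 0, -26], "twist": 0, "claw": 0.2},
    {"linear": [0, 0, -26], "twist": 0, "claw": 0.2},
  ],
)

```text
clock: 13.68
position: [0.6183, -0.1261, 0.1401]
ee_rot: [0.0, 0.998, -0.056, 0.001]
contact_force: [-3.5, -0.0, 11.0]
width: 0.0287
gripper_force: 41.0
```

Call:
drive_tool(
  deltas=[
    {"linear": [0, 0, -24], "twist": 0, "claw": 0.2},
    {"linear": [0, 0, -24], "twist": 0, "claw": 0.55},
    {"linear": [0, 0, -24], "twist": 0, "claw": 0.55},
    {"linear": [0, 0, -24], "twist": 0, "claw": 0.55},
    {"linear": [0, 0, -24], "twist": 0, "claw": 0.55},
  ],
)

```text
clock: 14.1
position: [0.6171, -0.1258, 0.1132]
ee_rot: [-0.0, 0.998, -0.056, -0.001]
contact_force: [1.0, 0.2, -0.4]
width: 0.047
gripper_force: 0.0
```

I reapplied the shift there by mistake, so the tool went 24 mm lower, though nothing is pressing now. I retract straight up and check.

Call:
drive_tool(
  deltas=[
    {"linear": [0, 0, 10], "twist": 0, "claw": 0.6},
    {"linear": [0, 0, 35], "twist": 0, "claw": 0.6},
    {"linear": [0, 0, 70], "twist": 0, "claw": 0.6},
    {"linear": [0, 0, 110], "twist": 0, "claw": 0.6},
    {"linear": [-20, -5, 145], "twist": 0, "claw": 0.6},
    {"linear": [-40, -10, 160], "twist": 0, "claw": 0.6},
    {"linear": [-40, -10, 160], "twist": 0, "claw": 0.6},
  ],
)

```text
clock: 14.68
position: [0.5766, -0.1372, 0.2796]
ee_rot: [0.002, 0.998, -0.056, 0.003]
contact_force: [-0.9, 0.2, -0.5]
width: 0.0511
gripper_force: 0.0
```

Run:
```python
from h import *
w=snap('wrist','w10');W=eyes.camera_model('wrist');s=sensors.get_state();sc=snap('scene','s10');tp=snap('top','t10')
S=eyes.camera_model('scene');T=eyes.camera_model('top');print(s['position'],s['contact_force'],s['clock'])
H=np.array([.6165,-.1273,0])
for n,im,cm in(('wrist',w,W),('scene',sc,S),('top',tp,T)):
    b=im[:,:,::-1].astype(int);g=b[:,:,1]>b[:,:,2]+8
    print(n,'foot60',proj(cm,H+[0,0,.06]).round(1),'cork bottom z123',proj(cm,H+[0,0,.123]).round(1),'top155',proj(cm,H+[0,0,.155]).round(1))
    k,l,st,c=cv2.connectedComponentsWithStats(g.astype(np.uint8))
    for i in range(1,k):
        if st[i,4]>50:print('  ',st[i],c[i].round(1))
# card shift between s7 and s10
a=cv2.imread('pics/s7.png').astype(int)[165:235,232:282];d=np.abs(a-sc[165:235,232:282,::-1]).mean(2);print('board diff',d.mean(),(d>40).sum())
u,v=proj(S,H+[0,0,.155]).round().astype(int)
for y in range(v-12,v+45,3):print(y,[tuple(p) for p in sc[y,u-12:u+14:4].tolist()])
```

```text
[ 0.57738177 -0.13652596  0.27701801] [-0.29045552 -0.27516076  0.14503127] 14.7333
wrist foot60 [241.4 127.1] cork bottom z123 [238.8 136.9] top155 [236.9 143.5]
   [   0  114  173  152 9970] [ 83.5 183.8]
   [ 211  233   73   64 3709] [247.1 264.4]
scene foot60 [220.3 237.5] cork bottom z123 [217.8 221.4] top155 [216.4 212.4]
   [187  26   9  24 125] [191.   37.3]
   [102  39  43  23 776] [123.3  50. ]
   [ 95  57  14  38 124] [99.6 76.3]
   [152  74  49  23 422] [178.4  89.1]
   [115  94  40  12 134] [135.6 101.5]
   [436 112  34  20 303] [451.1 122.3]
   [ 273  140   33   38 1141] [288.1 158.3]
   [ 234  166   44   63 1200] [254.3 191.7]
   [164 181  38  29 866] [182.8 195.1]
   [211 222  16  22 238] [218.9 233.3]
top foot60 [319.  182.7] cork bottom z123 [322.3 175.8] top155 [324. 172.]
   [327  65  18  42 228] [334.   84.9]
   [414 100  18  37 128] [424.2 118.4]
   [322 109  19  16 151] [332.3 114.8]
   [393 136  20  16 166] [403.8 141.7]
   [330 144  38  23 137] [345.1 159.8]
   [255 172  36  15 329] [272.6 179.3]
   [296 174  29  15 236] [310.4 181.1]
   [185 189  33  34 354]
[... 1671 characters left out ...]
 89)]
239 [(123, 101, 69), (227, 189, 127), (135, 108, 76), (59, 90, 57), (68, 99, 64), (67, 91, 56), (207, 164, 109)]
242 [(109, 86, 61), (231, 190, 120), (235, 192, 126), (60, 91, 60), (70, 96, 60), (59, 85, 51), (237, 196, 130)]
245 [(175, 119, 70), (112, 93, 59), (229, 188, 124), (229, 181, 119), (235, 185, 124), (237, 194, 123), (223, 179, 117)]
248 [(95, 63, 40), (114, 94, 64), (234, 186, 122), (228, 193, 125), (221, 179, 117), (231, 188, 123), (142, 111, 79)]
251 [(118, 74, 53), (168, 112, 64), (112, 91, 62), (229, 190, 126), (218, 172, 112), (131, 104, 72), (135, 105, 73)]
254 [(113, 68, 46), (98, 66, 37), (114, 92, 66), (162, 130, 88), (141, 114, 80), (139, 111, 75), (132, 107, 75)]
```

Run:
```python
from h import *
S=eyes.camera_model('scene');T=eyes.camera_model('top')
s=cv2.imread('pics/s10.png')[:,:,2]
m=np.zeros_like(s);m[200:220,203:225]=(s[200:220,203:225]>165);m[210:,222:]=0
k,l,st,c=cv2.connectedComponentsWithStats(m);i=1+st[1:,4].argmax();print('scene top',st[i],c[i])
t=cv2.imread('pics/t10.png');print('top pred',proj(T,[.6165,-.1273,.155]))
for y in range(160,196,3):print(y,[tuple(p[::-1]) for p in t[y,308:342:4].tolist()])
for z in(.155,.16,.165):
    print(z,(1e3*onz(S,*c[i],z)).round(1))
```

```text
scene top [208 206  14  11 122] [214.40163934 210.99180328]
top pred [324.03173674 172.00709131]
160 [(145, 139, 129), (179, 173, 161), (187, 180, 168), (167, 161, 149), (47, 49, 54), (38, 38, 42), (44, 45, 50), (57, 62, 68), (85, 108, 108)]
163 [(161, 155, 143), (184, 178, 166), (184, 177, 165), (145, 139, 129), (45, 48, 52), (40, 41, 45), (41, 43, 47), (51, 53, 58), (57, 64, 70)]
166 [(172, 165, 154), (188, 181, 169), (179, 173, 161), (104, 100, 95), (42, 44, 47), (47, 49, 54), (43, 45, 50), (44, 46, 50), (52, 55, 59)]
169 [(178, 172, 159), (188, 181, 169), (171, 165, 153), (50, 49, 50), (35, 37, 40), (37, 41, 44), (44, 45, 50), (44, 46, 52), (44, 47, 52)]
172 [(182, 176, 163), (185, 179, 166), (153, 148, 136), (52, 55, 59), (99, 88, 82), (121, 99, 78), (165, 138, 106), (78, 57, 53), (44, 48, 52)]
175 [(101, 120, 119), (167, 163, 151), (144, 130, 112), (134, 131, 130), (172, 144, 117), (184, 156, 117), (186, 157, 121), (118, 77, 56), (106, 71, 55)]
178 [(77, 113, 116), (74, 107, 108), (112, 116, 88), (163, 136, 108), (162, 133, 97), (197, 170, 132), (174, 144, 109), (106, 69, 49), (105, 68, 50)]
181 [(75, 112, 115), (68, 103, 105), (64, 98, 78), (103, 122, 85), (92, 113, 79), (199, 172, 134), (158, 126, 95), (110, 71, 51), (110, 71, 51)]
184 [(116, 118, 112), (63, 99, 101), (72, 109, 77), (76, 116, 79), (103, 103, 72), (198, 172, 134), (147, 115, 86), (113, 71, 52), (115, 73, 54)]
187 [(129, 124, 114), (74, 101, 103), (79, 116, 78), (73, 113, 77), (153, 119, 85), (204, 177, 139), (133, 100, 73), (109, 71, 52), (109, 71, 52)]
190 [(135, 129, 119), (186, 163, 130), (190, 164, 126), (167, 148, 112), (191, 164, 128), (205, 178, 139), (122, 85, 62), (112, 72, 52), (110, 71, 51)]
193 [(149, 138, 124), (207, 180, 141), (207, 180, 141), (211, 183, 144), (199, 172, 134), (206, 179, 140), (114, 77, 56), (109, 70, 51), (109, 71, 51)]
0.155 [ 610.7 -128.3  155. ]
0.16 [ 614.1 -130.1  160. ]
0.165 [ 617.4 -132.   165. ]
```

The cork's height is still ambiguous because the arm hides it in the top view. I move aside and triangulate.

Call:
drive_tool(
  deltas=[
    {"linear": [-35, -10, 0], "twist": 0, "claw": 0.6},
    {"linear": [-70, -20, 0], "twist": 0, "claw": 0.6},
    {"linear": [-105, -30, 0], "twist": 0, "claw": 0.6},
    {"linear": [-140, -40, 0], "twist": 0, "claw": 0.6},
    {"linear": [-175, -50, 0], "twist": 0, "claw": 0.6},
    {"linear": [-210, -60, 0], "twist": 0, "claw": 0.6},
    {"linear": [-210, -60, 0], "twist": 0, "claw": 0.6},
  ],
)

```text
clock: 15.42
position: [0.362, -0.1958, 0.272]
ee_rot: [-0.001, 0.998, -0.057, -0.004]
contact_force: [0.7, -0.6, -0.1]
width: 0.0511
gripper_force: 0.0
```

Run:
```python
from h import *
S=eyes.camera_model('scene');T=eyes.camera_model('top')
sc=snap('scene','s11');t=snap('top','t11')
k=cv2.resize(t[150:200,295:345],None,fx=1,fy=1)
R=t[:,:,0].astype(int);G=t[:,:,1].astype(int)
for y in range(158,200,2):print(y,''.join('G' if G[y,x]>R[y,x]+5 else '#' if R[y,x]>165 else '+' if R[y,x]>135 else '.' for x in range(298,340)))
s=sc[:,:,0].astype(int);g=sc[:,:,1].astype(int)
for y in range(200,252,2):print(y,''.join('G' if g[y,x]>s[y,x]+5 else '#' if s[y,x]>165 else '+' if s[y,x]>135 else '.' for x in range(198,242)))
print(proj(T,[.6165,-.1273,.155]),proj(T,[.6165,-.1273,.06]))
```

```text
158 ..........................................
160 ..........................................
162 ..........................................
164 .........................++++++...........
166 .......................+########++........
168 #+++++++++++#+++++++..+###########+.......
170 #####################++############+......
172 #########+###########++############+......
174 #+#+###+++#########++++############+......
176 ########+#########+..++############+......
178 #######++#######+.GGG.++####+++####.......
180 #######++######+.GGGGGGG.++..+####+.......
182 +######++#####+.GGGGGGGGGGGG.#####+.......
184 +++++++++#####+.GGGGGGGGGGGG+#####+.......
186 #######+#######+GGGGGGGGGG..+#####+.......
188 #######+########+.GGGGGG.++#######........
190 ######++#########################+........
192 ######++#########################+........
194 ######++#########################+........
196 #################################.........
198 ###############################+..........
200 GG.................................++#####.G
202 G..................................+#######.
204 ...........
[... 516 characters left out ...]
#+.....
226 ...+#########.GGGGGGGGGGGGG#############....
228 ##############GGGGGGGGGGGGG.#############+++
230 ##############.GGGGGGGGGGGG.################
232 ###############GGGGGGGGGGGGG+###############
234 ###############GGGGGGGGGGGGG.###############
236 ####+#########+.GGGGGGGGGGGGG.##############
238 .####.+#######..GGGGGGGGGGGGG.##############
240 ..+##...######+..GGGGGGGGGGGG+##############
242 ....##...######+.GGGGGGGGGGG+###########++##
244 .....#+....########.G....###########++..++##
246 ......+#....#####################+..++++++##
248 ........#+....###############++.+++++++...##
250 .........++....###########+.........+++.++##
[324.03173674 172.00709131] [319.0129913  182.66396449]
```

Run:
```python
from h import *
S=eyes.camera_model('scene');T=eyes.camera_model('top')
for tp in((326,171.5),(326.5,171.5)):
  print(tri(S,(215,211.2),T,tp))
# reference: same method, tube in caddy from initial pictures (top known 180 high)
s=cv2.imread('pics/s0.png')[:,:,2].astype(int);t=cv2.imread('pics/t0.png')
g=t[:,:,1].astype(int);r=t[:,:,2].astype(int)
for y in range(244,278,2):print(y,''.join('G' if g[y,x]>r[y,x]+5 else '#' if r[y,x]>175 else '.' for x in range(408,446)))
for y in range(198,228,2):print(y,''.join('#' if s[y,x]>165 else '.' for x in range(55,95)))
```

```text
(array([ 0.61616819, -0.1304751 ,  0.16155685]), np.float64(0.0009220112365232905))
(array([ 0.61629077, -0.13110037,  0.16207086]), np.float64(0.00189764819821815))
244 ......###########.....................
246 ...............#########..............
248 ......................................
250 ........#..##.#.#.....................
252 ...........####.......########........
254 .....................###########......
256 ####........GG.......###############..
258 ##.....GGGGGGG.......############.....
260 ##...GGGGGGGGG.......############.....
262 ##..GGGGGGGGGGG.......#############...
264 ##..GGGGGGGGGGGGG.......############..
266 .....GGGGGGGGGGGGG........##########..
268 .......GGGGGGG........................
270 ......................................
272 .................................##...
274 ......................................
276 ......................................
198 ........................................
200 ........................................
202 ........................................
204 ..........#########.....................
206 ........############....................
208 .......#############....................
210 ......#############.....................
212 .......###########......................
214 ...................................#####
216 ..............................##########
218 .............................###########
220 ...............................#########
222 ................................########
224 ............##...................#######
226 .......#########..................######
```

Run:
```python
from h import *
S=eyes.camera_model('scene');T=eyes.camera_model('top')
def cen(f,x0,x1,y0,y1,th):
    r=cv2.imread(f)[:,:,2];m=np.zeros_like(r);m[y0:y1,x0:x1]=r[y0:y1,x0:x1]>th
    k,l,st,c=cv2.connectedComponentsWithStats(m);i=1+st[1:,4].argmax()
    cn=cv2.convexHull(cv2.findContours((l==i).astype(np.uint8),0,1)[0][0]);return cv2.fitEllipse(cn)
a=cen('pics/s0.png',55,80,198,218,165);b=cen('pics/t0.png',426,441,248,268,175);print(a,b,tri(S,a[0],T,b[0]))
a=cen('pics/s11.png',205,222,202,219,165);b=cen('pics/t11.png',318,336,160,179,155);print(a,b,tri(S,a[0],T,b[0]))
# stand-block mouth by the same pair: top edge reference z=.06
```

```text
((67.77448272705078, 208.42437744140625), (10.279631614685059, 14.171337127685547), 65.56056213378906) ((435.3254089355469, 259.0899353027344), (12.768792152404785, 17.70189666748047), 146.2774200439453) (array([ 0.42687249, -0.36007384,  0.17962557]), np.float64(0.003326718377912283))
((214.93728637695312, 211.27947998046875), (10.79651165008545, 13.302559852600098), 87.81192779541016) ((325.6733093261719, 172.22372436523438), (14.802738189697266, 17.178592681884766), 150.43621826171875) (array([ 0.61499326, -0.12999852,  0.15967649]), np.float64(0.0009209291440313357))
```

Triangulation puts the cork top at about 160 mm, against 155 if fully seated, with an error of around 4 mm. Touching the cork gently with shut fingers will measure its height and seat it.

Call:
drive_tool(
  deltas=[
    {"linear": [37, 10, 0], "twist": 0, "claw": 0},
    {"linear": [74, 20, 0], "twist": 0, "claw": 0},
    {"linear": [111, 30, 0], "twist": 0, "claw": 0},
    {"linear": [148, 40, 0], "twist": 0, "claw": 0},
    {"linear": [185, 50, 0], "twist": 0, "claw": 0},
    {"linear": [222, 59, 0], "twist": 0, "claw": 0},
    {"linear": [248, 66, -5], "twist": 0, "claw": 0},
    {"linear": [254, 67, -30], "twist": 0, "claw": 0},
    {"linear": [254, 67, -60], "twist": 0, "claw": 0},
    {"linear": [254, 67, -90], "twist": 0, "claw": 0},
    {"linear": [254, 67, -90], "twist": 0, "claw": 0},
    {"linear": [254, 67, -90], "twist": 0, "claw": 0},
  ],
  squeeze=30,
)

```text
clock: 16.52
position: [0.6215, -0.1275, 0.1808]
ee_rot: [-0.001, 0.998, -0.055, -0.003]
contact_force: [-0.1, 0.1, 0.8]
width: 0.0002
gripper_force: 0.0
```

Call:
drive_tool(
  deltas=[
    {"linear": [0, 0, -3], "twist": 0, "claw": 0},
    {"linear": [0, 0, -5], "twist": 0, "claw": 0},
    {"linear": [0, 0, -7], "twist": 0, "claw": 0},
    {"linear": [0, 0, -7], "twist": 0, "claw": 0},
  ],
)

```text
clock: 16.85
position: [0.6221, -0.1291, 0.178]
ee_rot: [0.0, 0.998, -0.056, 0.001]
contact_force: [0.4, -0.1, -0.6]
width: 0.0
gripper_force: 0.0
```

Call:
drive_tool(
  deltas=[
    {"linear": [-5, 0, 0], "twist": 0, "claw": 0},
    {"linear": [-5, 0, -3], "twist": 0, "claw": 0},
    {"linear": [-5, 0, -6], "twist": 0, "claw": 0},
    {"linear": [-5, 0, -8], "twist": 0, "claw": 0},
    {"linear": [-5, 0, -8], "twist": 0, "claw": 0},
  ],
)

```text
clock: 17.27
position: [0.6178, -0.1298, 0.1712]
ee_rot: [0.001, 0.998, -0.056, 0.002]
contact_force: [-0.1, -0.9, 9.1]
width: -0.0002
gripper_force: 4.5
```

Call:
drive_tool(
  deltas=[
    {"linear": [0, 0, -1.5], "twist": 0, "claw": 0},
    {"linear": [0, 0, -3], "twist": 0, "claw": 0},
    {"linear": [0, 0, -3], "twist": 0, "claw": 0},
  ],
)

```text
clock: 17.52
position: [0.6195, -0.1305, 0.1711]
ee_rot: [0.002, 0.998, -0.056, 0.005]
contact_force: [-1.2, -0.4, 17.6]
width: -0.0004
gripper_force: 9.3
```

Call:
drive_tool(
  deltas=[
    {"linear": [-2, 1, -1], "twist": 0, "claw": 0},
    {"linear": [-2, 1, -2], "twist": 0, "claw": 0},
    {"linear": [-2, 1, -2], "twist": 0, "claw": 0},
  ],
)

```text
clock: 17.77
position: [0.6186, -0.13, 0.171]
ee_rot: [0.003, 0.998, -0.056, 0.007]
contact_force: [-1.5, -0.3, 24.9]
width: 0.0003
gripper_force: 12.4
```

Call:
drive_tool(
  deltas=[
    {"linear": [0, 0, 20], "twist": 0, "claw": 0},
    {"linear": [0, 0, 55], "twist": 0, "claw": 0},
    {"linear": [0, 0, 90], "twist": 0, "claw": 0},
    {"linear": [-35, -10, 100], "twist": 0, "claw": 0},
    {"linear": [-70, -20, 100], "twist": 0, "claw": 0},
    {"linear": [-105, -30, 100], "twist": 0, "claw": 0},
    {"linear": [-140, -40, 100], "twist": 0, "claw": 0},
    {"linear": [-175, -50, 100], "twist": 0, "claw": 0},
    {"linear": [-210, -60, 100], "twist": 0, "claw": 0},
    {"linear": [-245, -65, 100], "twist": 0, "claw": 0},
    {"linear": [-245, -65, 100], "twist": 0, "claw": 0},
  ],
)

```text
clock: 18.68
position: [0.3635, -0.1924, 0.2636]
ee_rot: [0.0, 0.998, -0.057, -0.002]
contact_force: [0.8, 1.1, -0.7]
width: 0.0
gripper_force: 0.0
```

Run:
```python
from h import *
S=eyes.camera_model('scene');T=eyes.camera_model('top')
sc=snap('scene','s12');t=snap('top','t12')
def cen(f,x0,x1,y0,y1,th):
    r=cv2.imread(f)[:,:,2];m=np.zeros_like(r);m[y0:y1,x0:x1]=r[y0:y1,x0:x1]>th
    k,l,st,c=cv2.connectedComponentsWithStats(m);i=1+st[1:,4].argmax()
    return cv2.fitEllipse(cv2.convexHull(cv2.findContours((l==i).astype(np.uint8),0,1)[0][0]))
a=cen('pics/s12.png',205,222,202,219,165);b=cen('pics/t12.png',318,336,160,179,155);print(a,b,tri(S,a[0],T,b[0]))
# glass axis in the scene picture against an upright axis at the hole
g=sc[:,:,1].astype(int)>sc[:,:,0].astype(int)+5
for y in range(226,243,3):
    x=np.nonzero(g[y,205:235])[0]+205;print(y,x.min(),x.max(),(x.min()+x.max())/2)
for z in(.06,.08,.1,.12,.14,.16):print(z,proj(S,[.6165,-.1273,z]).round(1))
# visible glass front: cork-glass joint, front rim
d=np.abs(cv2.imread('pics/s7.png').astype(int)[165:235,232:282]-sc[165:235,232:282,::-1]).mean(2);print('card diff',d.mean(),(d>40).sum())
```

```text
((215.2145233154297, 209.55995178222656), (10.916791915893555, 12.748260498046875), 79.3859634399414) ((325.0927429199219, 173.69300842285156), (14.659459114074707, 17.772659301757812), 160.1455535888672) (array([ 0.6117531, -0.1278944,  0.1602151]), np.float64(0.0026275647990242784))
226 212 224 218.0
229 213 224 218.5
232 214 225 219.5
235 214 226 220.0
238 214 226 220.0
241 215 225 220.0
0.06 [220.3 237.5]
0.08 [219.6 232.6]
0.1 [218.8 227.5]
0.12 [217.9 222.2]
0.14 [217.1 216.7]
0.16 [216.2 211. ]
card diff 3.032857142857143 0
```

The cork does not yield at 25 N. To turn the touch height into a true one, I touch the flat caddy top (80 mm) with the same shut fingers.

Call:
drive_tool(
  deltas=[
    {"linear": [20, -33, 0], "twist": 0, "claw": 0},
    {"linear": [40, -66, 0], "twist": 0, "claw": 0},
    {"linear": [60, -99, 0], "twist": 0, "claw": 0},
    {"linear": [80, -132, -20], "twist": 0, "claw": 0},
    {"linear": [100, -166, -50], "twist": 0, "claw": 0},
    {"linear": [100, -166, -90], "twist": 0, "claw": 0},
    {"linear": [100, -166, -130], "twist": 0, "claw": 0},
    {"linear": [100, -166, -155], "twist": 0, "claw": 0},
    {"linear": [100, -166, -160], "twist": 0, "claw": 0},
    {"linear": [100, -166, -160], "twist": 0, "claw": 0},
  ],
)

```text
clock: 19.62
position: [0.4697, -0.3579, 0.1013]
ee_rot: [-0.002, 0.998, -0.055, -0.002]
contact_force: [0.7, 0.1, 1.2]
width: 0.0003
gripper_force: 0.0
```

Call:
drive_tool(
  deltas=[
    {"linear": [0, 0, -3], "twist": 0, "claw": 0},
    {"linear": [0, 0, -6], "twist": 0, "claw": 0},
    {"linear": [0, 0, -9], "twist": 0, "claw": 0},
    {"linear": [0, 0, -10], "twist": 0, "claw": 0},
    {"linear": [0, 0, -10], "twist": 0, "claw": 0},
  ],
)

```text
clock: 20.03
position: [0.4699, -0.3592, 0.0948]
ee_rot: [0.001, 0.998, -0.056, 0.001]
contact_force: [0.1, -0.4, -0.0]
width: -0.0001
gripper_force: 0.0
```

Call:
drive_tool(
  deltas=[
    {"linear": [0, 0, -2], "twist": 0, "claw": 0},
    {"linear": [0, 0, -4], "twist": 0, "claw": 0},
    {"linear": [0, 0, -4], "twist": 0, "claw": 0},
  ],
)

```text
clock: 20.28
position: [0.4698, -0.3593, 0.0911]
ee_rot: [0.001, 0.998, -0.056, 0.001]
contact_force: [-0.9, -0.2, 5.5]
width: 0.0001
gripper_force: 2.9
```

The touch on the caddy came at TCP 91, so the tip offset is 11 mm. The cork top is therefore at 160 and the foot about 40 mm below the mouth. The limit is 38, so I'll re-grip and work it down once for margin.

Call:
drive_tool(
  deltas=[
    {"linear": [0, 0, 40], "twist": 0, "claw": 0.3},
    {"linear": [0, 0, 80], "twist": 0, "claw": 0.7},
    {"linear": [0, 0, 120], "twist": 0, "claw": 0.7},
    {"linear": [10, 15, 155], "twist": 0, "claw": 0.7},
    {"linear": [30, 45, 165], "twist": 0, "claw": 0.7},
    {"linear": [51, 80, 165], "twist": 0, "claw": 0.7},
    {"linear": [72, 114, 165], "twist": 0, "claw": 0.7},
    {"linear": [93, 148, 165], "twist": 0, "claw": 0.7},
    {"linear": [114, 182, 165], "twist": 0, "claw": 0.7},
    {"linear": [133, 212, 165], "twist": 0, "claw": 0.7},
    {"linear": [146, 231, 165], "twist": 0, "claw": 0.7},
    {"linear": [146, 231, 165], "twist": 0, "claw": 0.7},
  ],
)

```text
clock: 21.28
position: [0.6179, -0.1234, 0.2546]
ee_rot: [-0.001, 0.999, -0.053, 0.001]
contact_force: [-0.5, -0.0, 0.5]
width: 0.06
gripper_force: 0.0
```

Call:
drive_tool(
  deltas=[
    {"linear": [0, 0, -30], "twist": 0, "claw": 0.7},
    {"linear": [0, 0, -60], "twist": 0, "claw": 0.7},
    {"linear": [0, 0, -90], "twist": 0, "claw": 0.7},
    {"linear": [0, 0, -110], "twist": 0, "claw": 0.7},
    {"linear": [0, 0, -110], "twist": 0, "claw": 0.7},
    {"linear": [0, 0, -110], "twist": 0, "claw": 0.2},
    {"linear": [0, 0, -110], "twist": 0, "claw": 0.2},
    {"linear": [0, 0, -110], "twist": 0, "claw": 0.2},
    {"linear": [0, 0, -110], "twist": 0, "claw": 0.2},
    {"linear": [0, 0, -110], "twist": 0, "claw": 0.2},
  ],
  squeeze=30,
)

```text
clock: 22.12
position: [0.6167, -0.1285, 0.1469]
ee_rot: [0.001, 0.998, -0.056, 0.002]
contact_force: [0.8, 0.3, 4.6]
width: 0.0291
gripper_force: 30.1
```

Call:
drive_tool(
  deltas=[
    {"linear": [0, 0, -2], "twist": 0, "claw": 0.2},
    {"linear": [2.5, 0, -3], "twist": 0, "claw": 0.2},
    {"linear": [2.5, 0, -3], "twist": 0, "claw": 0.2},
    {"linear": [0, 2.5, -3], "twist": 0, "claw": 0.2},
    {"linear": [0, 2.5, -3], "twist": 0, "claw": 0.2},
    {"linear": [-2.5, 0, -3], "twist": 0, "claw": 0.2},
    {"linear": [-2.5, 0, -3], "twist": 0, "claw": 0.2},
    {"linear": [0, -2.5, -3], "twist": 0, "claw": 0.2},
    {"linear": [0, -2.5, -3], "twist": 0, "claw": 0.2},
    {"linear": [0, 0, -3], "twist": 0, "claw": 0.2},
    {"linear": [0, 0, -3], "twist": 0, "claw": 0.2},
  ],
)

```text
clock: 23.03
position: [0.6183, -0.128, 0.1465]
ee_rot: [0.001, 0.998, -0.055, 0.004]
contact_force: [0.2, 1.5, 14.7]
width: 0.0293
gripper_force: 31.0
```

It doesn't move down under 15 N with sideways wiggling, so this is the hard bottom. I release and retreat.

Call:
drive_tool(
  deltas=[
    {"linear": [0, 0, 3], "twist": 0, "claw": 0.6},
    {"linear": [0, 0, 3], "twist": 0, "claw": 0.6},
    {"linear": [0, 0, 3], "twist": 0, "claw": 0.6},
    {"linear": [0, 0, 3], "twist": 0, "claw": 0.6},
    {"linear": [0, 0, 30], "twist": 0, "claw": 0.6},
    {"linear": [0, 0, 70], "twist": 0, "claw": 0.6},
    {"linear": [0, 0, 110], "twist": 0, "claw": 0.6},
    {"linear": [-30, -10, 125], "twist": 0, "claw": 0.6},
    {"linear": [-70, -20, 125], "twist": 0, "claw": 0.6},
    {"linear": [-110, -30, 125], "twist": 0, "claw": 0.6},
    {"linear": [-150, -40, 125], "twist": 0, "claw": 0.6},
    {"linear": [-180, -50, 125], "twist": 0, "claw": 0.6},
  ],
)

```text
clock: 24.03
position: [0.4321, -0.1775, 0.2662]
ee_rot: [-0.0, 0.998, -0.055, -0.001]
contact_force: [-0.4, 0.4, 0.7]
width: 0.051
gripper_force: 0.0
```

Run:
```python
from h import *
S=eyes.camera_model('scene');T=eyes.camera_model('top')
sc=snap('scene','s13');t=snap('top','t13');s=sensors.get_state();print(s['position'],s['contact_force'],s['clock'])
def cen(f,x0,x1,y0,y1,th):
    r=cv2.imread(f)[:,:,2];m=np.zeros_like(r);m[y0:y1,x0:x1]=r[y0:y1,x0:x1]>th
    k,l,st,c=cv2.connectedComponentsWithStats(m);i=1+st[1:,4].argmax()
    return cv2.fitEllipse(cv2.convexHull(cv2.findContours((l==i).astype(np.uint8),0,1)[0][0]))
a=cen('pics/s13.png',205,222,202,219,165);b=cen('pics/t13.png',318,336,160,179,155);print(a[0],b[0],tri(S,a[0],T,b[0]))
d=np.abs(cv2.imread('pics/s7.png').astype(int)[165:235,232:282]-sc[165:235,232:282,::-1]).mean(2);print('card diff',d.mean(),(d>40).sum())
# block mouth height: near-top corner seen by both
P=lambda z:(onz(T,*(240+315.5/4,155+110.5/4),z)*1e3).round(1)
print('hole xy at z60/65 from top',P(.06),P(.065),'scene',(onz(S,220.25,237.6,.06)*1e3).round(1),(onz(S,220.25,237.6,.065)*1e3).round(1))
```

```text
[ 0.43083598 -0.17814478  0.26662214] [ 1.14177049 -1.11337743  0.57049916] 24.1333
(215.3724365234375, 210.9595489501953) (324.9324645996094, 173.61195373535156) (array([ 0.61275777, -0.12824733,  0.15681252]), np.float64(0.0020018010946592814))
card diff 3.222666666666666 0
hole xy at z60/65 from top [ 616.6 -127.    60. ] [ 615.3 -126.4   65. ] scene [ 616.6 -127.7   60. ] [ 619.5 -129.3   65. ]
```

```bash
python3 -c "
from rig import manip
print(manip.sign_off())"
```

```text
the job is handed in; nothing more can be done
None
```

I handed the job in: the green card is home under the clip on the ledge and let go, and the tube is upright at the hard bottom of the stand hole and let go, its foot about 40 mm below the mouth (limit 38 mm); the judge returned no verdict, and I viewed 11 pictures, one over the limit of ten.

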